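# Feel which parts boxes are full and dock them

### The job

Of the three closed, identical parts boxes on the mat, at least one is full and at least one is empty: find out which by raising the yellow-grip end of a box a little, its other end staying on the mat, and feeling its weight. Slide every full box straight ahead on the mat, gently and without ramming, until it is fully home against the stop of the dock bay in front of it, and leave every empty box standing flat where it is. Never lift a box off the mat or tip it far, and leave the other things on the bench alone.

Things in the scene. Friction and masses are not known exactly. Their poses are not given: they have to be found in the camera images.
- box_a_center (a point): Centre, half-way up, of the loose closed box before the dock's left (+y) bay: black, grey lid, 120 mm long (x axis, to its nose, the end towards the dock), 84 wide (y), 50 high (z). A full box weighs 0.8 to 1.0 kg, an empty one 0.22 to 0.28 kg, evenly about its middle; neither its looks nor its name tell which.
- box_a_grip (a point): Centre of the yellow grip block on the heel end (the end towards the robot) of box_a: 26 mm wide across the box's y axis, 28 mm high, standing 32 mm out from the end face; this point is 17 mm out from the end face, 77 mm from the box's middle and 36 mm above its underside. Pinched across y from above; axes as the box's.
- box_a_nose (a point): Middle of the lower edge of box_a's nose end (60 mm ahead of its middle): the edge it pivots on when its heel is raised. Axes as the box's.
- box_a_heel (a point): Middle of the lower edge of box_a's heel end (60 mm behind its middle). Axes as the box's.
- box_b_center (a point): Centre, half-way up, of the loose closed box before the dock's middle bay: black, grey lid, 120 mm long (x axis, to its nose, the end towards the dock), 84 wide (y), 50 high (z). A full box weighs 0.8 to 1.0 kg, an empty one 0.22 to 0.28 kg, evenly about its middle; neither its looks nor its name tell which.
- box_b_grip (a point): Centre of the yellow grip block on the heel end (the end towards the robot) of box_b: 26 mm wide across the box's y axis, 28 mm high, standing 32 mm out from the end face; this point is 17 mm out from the end face, 77 mm from the box's middle and 36 mm above its underside. Pinched across y from above; axes as the box's.
- box_b_nose (a point): Middle of the lower edge of box_b's nose end (60 mm ahead of its middle): the edge it pivots on when its heel is raised. Axes as the box's.
- box_b_heel (a point): Middle of the lower edge of box_b's heel end (60 mm behind its middle). Axes as the box's.
- box_c_center (a point): Centre, half-way up, of the loose closed box before the dock's right (-y) bay: black, grey lid, 120 mm long (x axis, to its nose, the end towards the dock), 84 wide (y), 50 high (z). A full box weighs 0.8 to 1.0 kg, an empty one 0.22 to 0.28 kg, evenly about its middle; neither its looks nor its name tell which.
- box_c_grip (a point): Centre of the yellow grip block on the heel end (the end towards the robot) of box_c: 26 mm wide across the box's y axis, 28 mm high, standing 32 mm out from the end face; this point is 17 mm out from the end face, 77 mm from the box's middle and 36 mm above its underside. Pinched across y from above; axes as the box's.
- box_c_nose (a point): Middle of the lower edge of box_c's nose end (60 mm ahead of its middle): the edge it pivots on when its heel is raised. Axes as the box's.
- box_c_heel (a point): Middle of the lower edge of box_c's heel end (60 mm behind its middle). Axes as the box's.
- dock: Fixed aluminium dock on the mat, three bays open to the robot. Origin: foot of the middle bay's stop face, at mat level; x points into the bays, y left. Bay centre lines at y = +190, 0, -190 mm; stop faces at x = 0, 34 mm high (home: nose meets the stop). Guides 26 mm high, 91 mm apart, x = -70 to 0 mm; green lead-ins flare to about 120 mm at x = -105 mm. No floor: boxes slide on the mat.
- mat: Fixed blue work mat, 460 x 940 mm, 3 mm thick, that boxes and dock stand on; origin at the centre of its underside, on the bench top (z = 0).
- spool: Bystander: red plastic spool, 48 mm across, 36 mm high, standing between the dock's left and middle bays; origin at the centre of its underside.
- board: Bystander: small green circuit board, 55 x 45 mm, 14 mm high with its parts, lying between the dock's middle and right bays; origin at the centre of its underside.
- screwdriver: Bystander: screwdriver, 170 mm long, lying on the left side of the mat; origin near its middle, on the underside.
- flux: Bystander: amber bottle, 38 mm across, 85 mm high, standing on the left; origin at the centre of its underside.
- mug: Bystander: white mug, 76 mm across, 90 mm high, on the right; origin at the centre of its underside.
- tray: Bystander: orange open parts tray, 100 x 150 x 30 mm, on the right; origin at the centre of its underside.
Mind the look-alikes: they are no part of the job. Leave any turquoise look-alike of the part that bears box_a_center alone.

How it is judged (in metres and radians):
On the way:
1. one end of a box is raised (heel up by 4 mm or more, box tilted by 0.035 rad or more) while its nose stays down on the mat (((angle between box_a_center's own z axis and vertical above 0.035 rad and height (world z) of box_a_heel above 0.007 m and height (world z) of box_a_nose below 0.01 m) or (angle between box_b_center's own z axis and vertical above 0.035 rad and height (world z) of box_b_heel above 0.007 m and height (world z) of box_b_nose below 0.01 m) or (angle between box_c_center's own z axis and vertical above 0.035 rad and height (world z) of box_c_heel above 0.007 m and height (world z) of box_c_nose below 0.01 m))), for 0.2 s.
At the end, for the whole second after the job is handed in: Every full box (pressing on the mat with more than 5 N) rests flat on the mat in the bay in front of it, its nose within 6 mm of the stop and within 12 mm of the bay's centre line; every empty box (less than 4 N) rests flat on the mat within 30 mm of where it began; all at rest (((contact force between box_a and mat above 5 N and x of box_a_nose in the frame of dock above -0.006 m and y of box_a_nose in the frame of dock between 0.178 and 0.202 m and angle between box_a_center's own z axis and vertical below 0.05 rad and linear speed of box_a below 0.01 m/s) or (contact force between box_a and mat below 4 N and distance of box_a_center from where it was at the start of the episode below 0.03 m and angle between box_a_center's own z axis and vertical below 0.05 rad and linear speed of box_a below 0.01 m/s)) and ((contact force between box_b and mat above 5 N and x of box_b_nose in the frame of dock above -0.006 m and y of box_b_nose in the frame of dock between -0.012 and 0.012 m and angle between box_b_center's own z axis and vertical below 0.05 rad and linear speed of box_b below 0.01 m/s) or (contact force between box_b and mat below 4 N and distance of box_b_center from where it was at the start of the episode below 0.03 m and angle between box_b_center's own z axis and vertical below 0.05 rad and linear speed of box_b below 0.01 m/s)) and ((contact force between box_c and mat above 5 N and x of box_c_nose in the frame of dock above -0.006 m and y of box_c_nose in the frame of dock between -0.202 and -0.178 m and angle between box_c_center's own z axis and vertical below 0.05 rad and linear speed of box_c below 0.01 m/s) or (contact force between box_c and mat below 4 N and distance of box_c_center from where it was at the start of the episode below 0.03 m and angle between box_c_center's own z axis and vertical below 0.05 rad and linear speed of box_c below 0.01 m/s))); the robot touches nothing.
It fails at once if a box tipped by more than 0.3 rad (angle between any of box_a_center, box_b_center, box_c_center's own z axis and vertical above 0.3 rad).
It fails at once if a box lifted wholly off the mat (both ends more than 12 mm up) (height (world z) of each of box_a_nose, box_a_heel above 0.015 m or height (world z) of each of box_b_nose, box_b_heel above 0.015 m or height (world z) of each of box_c_nose, box_c_heel above 0.015 m).
It fails at once if a box rammed against the dock (over 30 N) (contact force between any of box_a, box_b, box_c and dock above 30 N).
It fails at once if one of the other things moved by more than 30 mm (distance of any of spool, board, screwdriver, flux, mug, tray from where it was at the start of the episode above 0.03 m).
It also fails if it takes over 72 s, if anything falls off the work surface, if the arm or the gripper's body presses on something with over 40 N, if the wrist force passes 120 N, or if a joint passes its speed limit or range.

### The arm

A 6-joint arm with a two-finger parallel gripper is mounted at the origin on the work surface. World frame = base frame: x ahead of the robot, y to its left, z up, the work surface at z = 0. Lengths are in mm, angles in rad, forces in N, time in s.
With the tool pointing down it reaches from about 325 to 1000 mm from the base axis. Payload 5.1 kg.
Tool frame: the origin (TCP) lies midway between the tips of the shut fingers; the grasp point (between the pads) lies 19 mm behind it; x points along the fingers, y is the direction in which the jaws open and shut, and the axes are right-handed (so a half turn about x gives the same grasp; the last joint's range is limited). The gripper opens to 85 mm and grips with 20 to 120 N. Pads are 22 mm wide; open, the fingers measure 114 mm over their backs; the gripper's body (76 mm by 85 mm) begins 54 mm behind the grasp point. The pads swing forward as they close: fully open they stand 13 mm farther back than shut.
Start: joints at [1.126, 0.124, 1.65, -0, 1.367, -0.083], TCP at [230.093, 607.9, 231.322] pointing down, gripper open.
Joint ranges: [-2.61, 2.61], [-1.02, 2.33], [0.03, 2.71], [-1.35, 4.49], [0.32, 2.68], [-2.91, 2.91]. Speed limits (rad/s): [2.57, 2.57, 3.14, 3.14, 3.14, 3.14].

### API

Orientations are given as a unit quaternion [x, y, z, w].
In Python, from station import * gives the robot as it stands.
- The arm moves only by the tool carry_out, never from a script. Its argument "increments" is a list of rows, each an object of numbers: "hand": the opening, from 0 (shut) to 1 (fully open); "tx", "ty", "tz": the shift along the tool's x, y, z in mm; "ax", "ay", "az": the turn, a rotation vector about the tool's x, y, z in degrees. In form: [{"hand": .., "tx": .., "ty": .., "tz": .., "ax": .., "ay": .., "az": ..}, ...]. A call has 1 to 8 rows; each row is the pose to reach, as a shift and turn from the pose measured when the call began, along the tool's axes at that moment; what a row does not reach only later rows make up. A row lasts 1/12 s, in which the tool goes at most 41.7 mm and 7.16 degrees, less where a joint would pass 70% of its speed; a pose out of reach is approached as far as the arm can. A call with a gripper value outside its range is refused whole. The fingers move at their own pace and stop on an object; the grip force is fixed at half the most. Time passes only in rows, so rows that repeat a pose let the fingers close. It gives the time, the measured TCP pose, the force and the opening at its end, in the units of the state.
- state(): the state, without advancing time (a new reading comes with each control period).
- read_camera(name): name is "scene" or "top"; returns a dict with "img" (384x512x3 uint8, red, green, blue), "range_z" (384x512 float32, mm along the optical axis (not along the pixel's ray), 0 where there is no reading), "fx", "fy", "cx", "cy" (pixels), "origin" and "rotation" of the camera in the world. Camera axes: x right, y down, z forward; pixel columns grow to the right and rows downward; lengths in mm; the calibration is good to about 2 mm. A picture is of the moment at which its call begins.
- finish_job(): hands the job in, once; it reports no verdict.
The state is a dict: "t": time; "joint_pos": joint angles; "qvel": joint speeds; "tau": joint torques, N m; "position": TCP position; "ee_rot": TCP orientation; "force": force on the tool from outside, world axes, zero at the start; "wrist_torque": the same for the moment, N m; "opening": finger opening in mm.
Only numpy, scipy, OpenCV 4.12 (cv2) and the standard library are available. Lean on these libraries where they do the work, as an engineer would, in place of code of your own. Each camera call takes 0.05 s, during which the arm holds its last target. There are 200 camera calls.

## Working session

There is one attempt and no reset: what is moved stays moved. The work goes in short steps, Python scripts to look and compute and a tool call to move; the robot and the scene stay as the last step left them, time stands still between calls to the robot, and variables do not carry over. Pictures are saved under pics/ and viewed, about 8 in all and at most 12, crops included, and the job is handed in when it is done.

Besides the shell and the picture viewer there is one more tool, called in YAML: its name, and indented under it one key for each argument. carry_out: Moves the arm, as the interface text tells. Its arguments: {"type":"object","properties":{"increments":{"type":"array"}},"required":["increments"]}

```bash
mkdir -p pics
python3 - <<'E'
from station import *
import cv2,numpy as np
s=state();print(s)
for n in("scene","top"):
    c=read_camera(n);cv2.imwrite(f"pics/{n}0.png",c["img"][:,:,::-1]);np.save(f"pics/{n}0.npy",c,allow_pickle=True)
    print(n,c["fx"],c["cx"],c["cy"],c["origin"],c["rotation"])
a=cv2.imread("pics/scene0.png");b=cv2.imread("pics/top0.png")
E
```

```text
{'t': 0.0, 'joint_pos': array([ 1.12642938e+00,  1.24521224e-01,  1.65169596e+00, -5.18479095e-06,
        1.36749107e+00, -8.26177014e-02]), 'qvel': array([ 0.00065774,  0.00037012,  0.00034181, -0.00205523,  0.00017691,
       -0.00046924]), 'tau': array([ 2.75948514e-04, -4.23597729e+01, -3.65455484e+01, -1.34075444e-04,
        6.86229687e-03, -8.02836581e-06]), 'position': array([229.81462989, 607.35655416, 230.02960744]), 'ee_rot': array([ 0.12647837,  0.69576432, -0.12792363,  0.69537816]), 'force': array([ 0.6443515 ,  0.39743995, -0.54188783]), 'wrist_torque': array([-0.04096632, -0.00229914, -0.08162718]), 'opening': 85.57298730833307}
scene 425.1226641628518 255.81871896039385 187.76734904436123 [ 1.20357020e+03 -1.03725240e+00  1.07000142e+03] [ 0.6436405   0.7011514  -0.21999633 -0.21381122]
top 415.0311660818591 253.9687176032983 190.97130681027122 [ 379.81342731  -24.28018356 1235.66031228] [-0.70007825  0.71311175 -0.03191078  0.01854128]
```

View pics/top0.png

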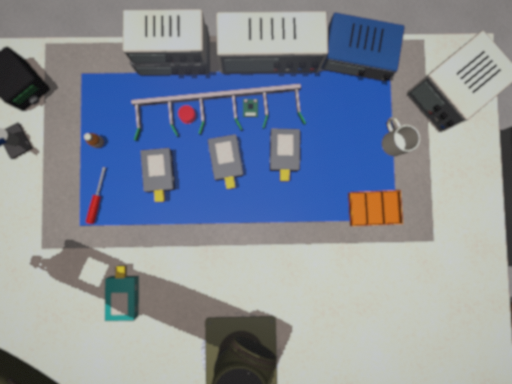

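View pics/scene0.png

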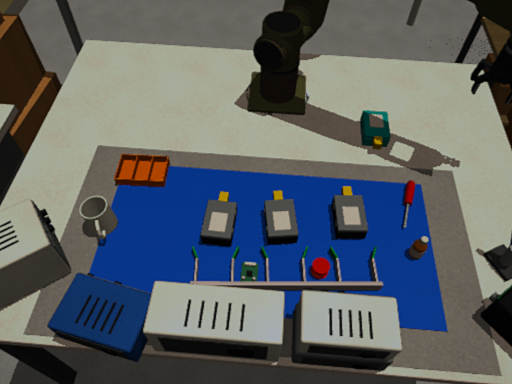

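Top view: boxes A (158,170), B (226,157) and C (285,150), with yellow grips at (159,196), (230,183) and (285,175). The turquoise look-alike is at (121,298), with its own yellow grip at (121,270), and it is off the mat. The dock is slightly yawed: its back rail runs from (132,102) to (300,87).

```bash
cat > h.py <<'E'
import numpy as np,cv2
from scipy.spatial.transform import Rotation as R
def rot(c):
    r=np.asarray(c["rotation"]); return R.from_quat(r).as_matrix() if r.size==4 else r
def ray(c,uv,z):
    "pixels -> world points on plane z"
    uv=np.atleast_2d(np.asarray(uv,float))
    d=np.c_[(uv[:,0]-c["cx"])/c["fx"],(uv[:,1]-c["cy"])/c["fy"],np.ones(len(uv))]@rot(c).T
    o=np.asarray(c["origin"]); return o+d*((z-o[2])/d[:,2])[:,None]
def cloud(c):
    v,u=np.mgrid[:384,:512]; Z=c["range_z"]
    p=np.stack([(u-c["cx"])/c["fx"]*Z,(v-c["cy"])/c["fy"]*Z,Z],-1)
    return p@rot(c).T+np.asarray(c["origin"])
def blobs(mask,amin=20):
    n,l,s,ce=cv2.connectedComponentsWithStats(mask.astype(np.uint8))
    return [(l==i,ce[i],s[i]) for i in range(1,n) if s[i,4]>=amin]
def hsv(c): return cv2.cvtColor(c["img"],cv2.COLOR_RGB2HSV)
E
python3 - <<'E'
from h import *
for n in("top","scene"):
    c=np.load(f"pics/{n}0.npy",allow_pickle=True).item();H=hsv(c);P=cloud(c)
    Z=P[...,2];print(n,"mat z",np.median(Z[(H[...,0]>105)&(H[...,0]<125)&(H[...,1]>180)]))
    for nm,m in(("yel",(H[...,0]>20)&(H[...,0]<32)&(H[...,1]>150)&(H[...,2]>90)),("green",(H[...,0]>65)&(H[...,0]<90)&(H[...,1]>120)&(H[...,2]>50)),("red",((H[...,0]<6)|(H[...,0]>174))&(H[...,1]>150)&(H[...,2]>80))):
        for b,ce,s in blobs(m,8): print(nm,ce.round(1),s[:5],np.median(P[b],0).round(1),ray(c,ce,53)[0,:2].round(1))
    # lids: height 45..60 and low saturation
    m=(Z>46)&(Z<62)&(P[...,0]>400)&(P[...,0]<760)&(abs(P[...,1])<330)
    for b,ce,s in blobs(m,200):
        q=P[b];r=cv2.minAreaRect(q[:,:2].astype(np.float32));print("lid",ce.round(1),s[4],np.median(q,0).round(1),r)
    m=(Z>28)&(Z<42)&(P[...,0]>500)&(P[...,0]<850)&(abs(P[...,1])<360)
    for b,ce,s in blobs(m,20):
        q=P[b];r=cv2.minAreaRect(q[:,:2].astype(np.float32));print("h34",ce.round(1),s[4],np.median(q,0).round(1),r)
c=np.load("pics/top0.npy",allow_pickle=True).item()
cv2.imwrite("pics/crop1.png",cv2.resize(c["img"][75:215,80:320,::-1],None,fx=3.3,fy=3.3,interpolation=cv2.INTER_CUBIC))
E
```

```text
top mat z 1.9967765528971313
yel [284.3 174.3] [281 170   8  10  64] [ 511.4 -134.8   52.9] [ 510.6 -135.5]
yel [229.8 181.9] [227 178   7   9  53] [491.2  20.7  51.6] [491.3  21.2]
yel [158.9 195. ] [155 191   8   9  63] [457.4 223.1  52. ] [457.4 223.1]
yel [120.1 271.1] [116 266   9  11  93] [245.3 332.7  49.2] [245.7 332. ]
green [301.4 117.8] [299 113   6  10  21] [ 680.  -192.5   26.9] [ 674.5 -189. ]
green [265.  120.8] [264 117   3   9  10] [676.2 -85.   13.8] [667.1 -83.3]
green [238.  123.4] [236 119   5  10  15] [667.2  -4.6  27.4] [660.7  -5.1]
green [201.3 127. ] [200 123   4  10  17] [660.4 104.3  20.8] [651.7 100.8]
green [173.9 129.3] [172 126   5   8  15] [653.6 184.7  25.5] [646.3 179.5]
green [136.9 133.9] [135 129   5  11  28] [642.  294.3  19.9] [634.4 285.5]
green [120.3 296.3] [106 278  29  42 701] [189.4 330.3  49.1] [176.2 331.1]
red [186.4 113.8] [180 107  14  15 168] [694.7 146.4  37.9] [691.  143.4]
red [ 92.8 209.3] [ 87 196  12  27 177] [422.  419.9  25.2] [420.3 409.3]
lid [284.2 150.5] 1283 [ 580.8 -136.6   51.9] ((570.2928466796875, -137.8834533691406
[... 3378 characters left out ...]
4 [303.4 260.3] 41 [683.1 102.3  29.6] ((681.2470703125, 103.00689697265625), (8.897089004516602, 73.78178405761719), 86.36841583251953)
h34 [373.2 261.5] 22 [672.1 291.1  30. ] ((670.0621948242188, 290.1242980957031), (42.79774856567383, 6.4063401222229), 3.1300270557403564)
h34 [320.4 265.1] 223 [699.  146.6  38.8] ((698.6174926757812, 147.39651489257812), (45.16556167602539, 46.28541946411133), 31.463560104370117)
h34 [337.9 267.6] 27 [698.  195.3  29.5] ((697.5628662109375, 195.03143310546875), (44.24876022338867, 6.007296562194824), 5.562662124633789)
h34 [293.  282.7] 1079 [754.1  77.2  36.4] ((735.55859375, 57.11201477050781), (55.27227783203125, 497.0202941894531), 4.993173599243164)
```

View pics/crop1.png

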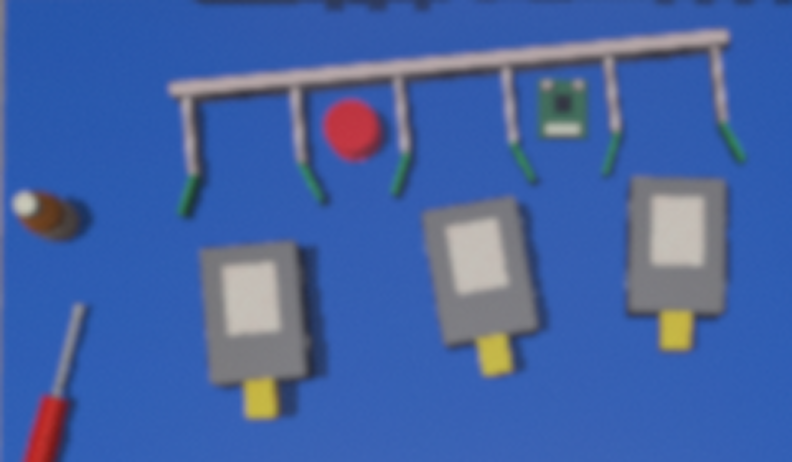

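The three black boxes sit before the bays, and the turquoise one is excluded. The dock is yawed about 5°, with its origin near (750,58). Box yaws are roughly A 4.7°, B 9.6° and C -2.3°. Heights (about 53) and sizes (about 85 × 152 with grip) match the description. Next I'll write a move calculator and set out.

```bash
cat >> h.py <<'E'
def Rt(yaw,pitch=0,s=1):
    y=np.radians(yaw); x=np.array([0,0,-1.]); yy=s*np.array([-np.sin(y),np.cos(y),0])
    M=np.c_[x,yy,np.cross(x,yy)]
    by=np.array([-np.sin(y),np.cos(y),0])
    return R.from_rotvec(by*np.radians(pitch)).as_matrix()@M
def plan(s,pos,yaw,pitch=0,sg=None):
    M=R.from_quat(s["ee_rot"]).as_matrix(); 
    if sg is None: sg=1 if M[1,1]>0 else -1
    t=M.T@(np.asarray(pos,float)-s["position"]); a=np.degrees(R.from_matrix(M.T@Rt(yaw,pitch,sg)).as_rotvec())
    return t.round(1),a.round(2)
E
python3 - <<'E'
from h import *; from station import *
s=state();M=R.from_quat(s["ee_rot"]).as_matrix();print(M.round(3))
print(plan(s,[456,224,130],4.7))
E
```

```text
[[-0.001  0.354  0.935]
 [-0.002  0.935 -0.354]
 [-1.    -0.002 -0.   ]]
(array([ 100.6, -278.4,  347.2]), array([-25.43,  -0.03,   0.11]))
```

carry_out:
  increments:
    - {"hand": 1, "tx": 20, "ty": -35, "tz": 43, "ax": -6, "ay": 0, "az": 0}
    - {"hand": 1, "tx": 20, "ty": -70, "tz": 85, "ax": -12, "ay": 0, "az": 0}
    - {"hand": 1, "tx": 20, "ty": -278, "tz": 347, "ax": -25.4, "ay": 0, "az": 0}
    - {"hand": 1, "tx": 20, "ty": -278, "tz": 347, "ax": -25.4, "ay": 0, "az": 0}
    - {"hand": 1, "tx": 20, "ty": -278, "tz": 347, "ax": -25.4, "ay": 0, "az": 0}
    - {"hand": 1, "tx": 40, "ty": -278, "tz": 347, "ax": -25.4, "ay": 0, "az": 0}
    - {"hand": 1, "tx": 60, "ty": -278, "tz": 347, "ax": -25.4, "ay": 0, "az": 0}
    - {"hand": 1, "tx": 100, "ty": -278, "tz": 347, "ax": -25.4, "ay": 0, "az": 0}

```text
t: 0.77
position: [396.3, 326.5, 185.6]
ee_rot: [-0.029, 0.705, 0.029, 0.708]
force: [1.5, -0.2, 0.0]
opening: 85.3
```

Run:
```python
from h import *; from station import *
s=state();print(s["position"],s["force"],s["t"]);print(plan(s,[456,224,70],4.7))
```

```text
[396.28639541 326.54203674 185.57982846] [ 1.45023361 -0.24889638  0.00465838] 0.7667
(array([ 115.7, -107.1,   50.8]), array([-0.03,  0.17, -0.02]))
```

carry_out:
  increments:
    - {"hand": 1, "tx": 20, "ty": -107, "tz": 51, "ax": 0, "ay": 0, "az": 0}
    - {"hand": 1, "tx": 20, "ty": -107, "tz": 51, "ax": 0, "ay": 0, "az": 0}
    - {"hand": 1, "tx": 20, "ty": -107, "tz": 51, "ax": 0, "ay": 0, "az": 0}
    - {"hand": 1, "tx": 50, "ty": -107, "tz": 51, "ax": 0, "ay": 0, "az": 0}
    - {"hand": 1, "tx": 90, "ty": -107, "tz": 51, "ax": 0, "ay": 0, "az": 0}
    - {"hand": 1, "tx": 115, "ty": -107, "tz": 51, "ax": 0, "ay": 0, "az": 0}
    - {"hand": 1, "tx": 115, "ty": -107, "tz": 51, "ax": 0, "ay": 0, "az": 0}
    - {"hand": 1, "tx": 115, "ty": -107, "tz": 51, "ax": 0, "ay": 0, "az": 0}

```text
t: 1.43
position: [454.8, 223.5, 69.1]
ee_rot: [-0.029, 0.707, 0.028, 0.706]
force: [-0.7, 0.4, 0.7]
opening: 85.4
```

Run:
```python
from h import *; from station import *
s=state();print(s["position"],s["force"],s["wrist_torque"],s["t"]);print(plan(s,[456,224,15],4.7))
c=read_camera("top");s=state()
cv2.imwrite("pics/hovA.png",cv2.resize(c["img"][130:240,110:250,::-1],None,fx=5,fy=5))
c=read_camera("scene")
cv2.imwrite("pics/hovA2.png",cv2.resize(c["img"][130:260,290:430,::-1],None,fx=4,fy=4))
```

```text
[454.77443643 223.5256419   69.14229618] [-0.67184248  0.42394037  0.70858286] [-0.02440499 -0.0351079   0.03512349] 1.4333
(array([54.1,  0.4,  1.3]), array([-0.04, -0.06,  0.05]))
```

View pics/hovA2.png

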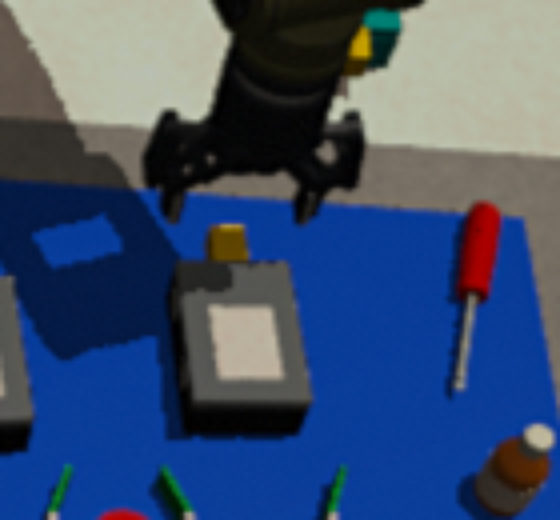

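The crop shows the fingers at (172,205) and (305,205), straddling A's yellow grip at (228,240). I'll go down and close.

carry_out:
  increments:
    - {"hand": 1, "tx": 30, "ty": 0.4, "tz": 1.3, "ax": 0, "ay": 0, "az": 0}
    - {"hand": 1, "tx": 45, "ty": 0.4, "tz": 1.3, "ax": 0, "ay": 0, "az": 0}
    - {"hand": 1, "tx": 54, "ty": 0.4, "tz": 1.3, "ax": 0, "ay": 0, "az": 0}
    - {"hand": 1, "tx": 54, "ty": 0.4, "tz": 1.3, "ax": 0, "ay": 0, "az": 0}
    - {"hand": 1, "tx": 54, "ty": 0.4, "tz": 1.3, "ax": 0, "ay": 0, "az": 0}

```text
t: 1.95
position: [459.9, 225.9, 20.0]
ee_rot: [-0.028, 0.704, 0.03, 0.709]
force: [0.1, -1.1, -0.0]
opening: 85.5
```

Run:
```python
from h import *; from station import *
s=state();print(s["position"],s["force"],s["wrist_torque"],s["t"]);print(plan(s,[456,224,15],4.7))
```

```text
[459.870938   225.87631503  19.97527735] [ 0.0937599  -1.06008368 -0.01978224] [ 0.00969549 -0.05351703 -0.02688924] 1.95
(array([ 4.9, -1.6, -4.1]), array([ 0.01,  0.44, -0.09]))
```

carry_out:
  increments:
    - {"hand": 0.2, "tx": 0, "ty": 0, "tz": 0, "ax": 0, "ay": 0, "az": 0}
    - {"hand": 0.2, "tx": 0, "ty": 0, "tz": 0, "ax": 0, "ay": 0, "az": 0}
    - {"hand": 0.2, "tx": 0, "ty": 0, "tz": 0, "ax": 0, "ay": 0, "az": 0}
    - {"hand": 0.2, "tx": 0, "ty": 0, "tz": 0, "ax": 0, "ay": 0, "az": 0}
    - {"hand": 0.2, "tx": 0, "ty": 0, "tz": 0, "ax": 0, "ay": 0, "az": 0}
    - {"hand": 0.2, "tx": 0, "ty": 0, "tz": 0, "ax": 0, "ay": 0, "az": 0}
    - {"hand": 0.2, "tx": 0, "ty": 0, "tz": 0, "ax": 0, "ay": 0, "az": 0}
    - {"hand": 0.2, "tx": 0, "ty": 0, "tz": 0, "ax": 0, "ay": 0, "az": 0}

```text
t: 2.62
position: [460.3, 226.1, 20.7]
ee_rot: [-0.028, 0.704, 0.03, 0.709]
force: [-1.6, -0.4, 5.3]
opening: 25.1
```

```bash
cat > st.py <<'E'
from h import *; from station import *
import sys
n=int(sys.argv[1]) if len(sys.argv)>1 else 1
F=[];T=[]
for i in range(n):
    s=state();F.append(s["force"]);T.append(s["wrist_torque"])
    if n>1: read_camera("top")
M=R.from_quat(s["ee_rot"]).as_matrix()
print("t",round(s["t"],2),"pos",s["position"].round(1),"F",np.mean(F,0).round(2),"T",np.mean(T,0).round(3),"sd",np.std(F,0).round(2),np.std(T,0).round(3),"open",round(s["opening"],1))
print("toolz yaw",np.degrees(np.arctan2(M[1,2],M[0,2])).round(2),"pitch",np.degrees(np.arcsin(-M[2,2])).round(2))
E
python3 st.py 8
```

```text
t 2.97 pos [460.3 226.1  20.6] F [-1.89  0.11  5.48] T [-0.07   0.231  0.022] sd [0.35 0.31 0.29] [0.043 0.026 0.03 ] open 25.4
toolz yaw 4.71 pitch -0.47
```

carry_out:
  increments:
    - {"hand": 0.2, "tx": -3, "ty": 0, "tz": 0.4, "ax": 0, "ay": 1.3, "az": 0}
    - {"hand": 0.2, "tx": -6, "ty": 0, "tz": 0.8, "ax": 0, "ay": 2.6, "az": 0}
    - {"hand": 0.2, "tx": -9.5, "ty": 0, "tz": 1.2, "ax": 0, "ay": 4, "az": 0}
    - {"hand": 0.2, "tx": -9.5, "ty": 0, "tz": 1.2, "ax": 0, "ay": 4, "az": 0}
    - {"hand": 0.2, "tx": -9.5, "ty": 0, "tz": 1.2, "ax": 0, "ay": 4, "az": 0}
    - {"hand": 0.2, "tx": -9.5, "ty": 0, "tz": 1.2, "ax": 0, "ay": 4, "az": 0}
    - {"hand": 0.2, "tx": -9.5, "ty": 0, "tz": 1.2, "ax": 0, "ay": 4, "az": 0}
    - {"hand": 0.2, "tx": -9.5, "ty": 0, "tz": 1.2, "ax": 0, "ay": 4, "az": 0}

```text
t: 3.68
position: [461.0, 226.0, 29.8]
ee_rot: [-0.029, 0.728, 0.029, 0.684]
force: [0.6, -0.0, -1.2]
opening: 25.3
```

```bash
python3 st.py 10
```

```text
t 4.13 pos [461.  226.1  30. ] F [ 0.26 -0.43 -1.2 ] T [-0.067 -0.063 -0.041] sd [0.43 0.67 0.41] [0.036 0.096 0.041] open 25.3
toolz yaw 4.72 pitch 3.57
```

A reads about 1.2 N at the grip with a moment near zero, which fits an empty box (a full one would be about 3.9 N). I'll set it back down and release.

carry_out:
  increments:
    - {"hand": 0.2, "tx": 3, "ty": 0, "tz": -0.4, "ax": 0, "ay": -1.3, "az": 0}
    - {"hand": 0.2, "tx": 6, "ty": 0, "tz": -0.3, "ax": 0, "ay": -2.6, "az": 0}
    - {"hand": 0.2, "tx": 9, "ty": 0, "tz": -0.4, "ax": 0, "ay": -3.8, "az": 0}
    - {"hand": 0.2, "tx": 9.5, "ty": 0, "tz": -0.4, "ax": 0, "ay": -4, "az": 0}
    - {"hand": 0.2, "tx": 9.5, "ty": 0, "tz": -0.4, "ax": 0, "ay": -4, "az": 0}
    - {"hand": 0.2, "tx": 9.5, "ty": 0, "tz": -0.4, "ax": 0, "ay": -4, "az": 0}

```text
t: 4.68
position: [459.9, 226.1, 20.7]
ee_rot: [-0.028, 0.704, 0.03, 0.709]
force: [-1.7, 0.3, 0.5]
opening: 25.4
```

carry_out:
  increments:
    - {"hand": 1, "tx": 0, "ty": 0, "tz": 0, "ax": 0, "ay": 0, "az": 0}
    - {"hand": 1, "tx": 0, "ty": 0, "tz": 0, "ax": 0, "ay": 0, "az": 0}
    - {"hand": 1, "tx": 0, "ty": 0, "tz": 0, "ax": 0, "ay": 0, "az": 0}
    - {"hand": 1, "tx": 0, "ty": 0, "tz": 0, "ax": 0, "ay": 0, "az": 0}
    - {"hand": 1, "tx": 0, "ty": 0, "tz": 0, "ax": 0, "ay": 0, "az": 0}
    - {"hand": 1, "tx": -40, "ty": 0, "tz": 0, "ax": 0, "ay": 0, "az": 0}
    - {"hand": 1, "tx": -80, "ty": 0, "tz": 0, "ax": 0, "ay": 0, "az": 0}
    - {"hand": 1, "tx": -90, "ty": 0, "tz": 0, "ax": 0, "ay": 0, "az": 0}

```text
t: 5.35
position: [462.8, 227.2, 117.1]
ee_rot: [-0.027, 0.701, 0.031, 0.712]
force: [1.3, 0.7, 1.0]
opening: 85.6
```

Run:
```python
from h import *; from station import *
s=state();print(s["position"],s["force"],s["opening"],s["t"]);print(plan(s,[490,22,110],9.6));
```

```text
[462.8160888  227.21563278 117.09783775] [1.34050045 0.66399248 1.00648777] 85.56629591478769 5.35
(array([   6.3, -206.8,   10.1]), array([-4.88,  0.95, -0.22]))
```

carry_out:
  increments:
    - {"hand": 1, "tx": 6, "ty": -41, "tz": 2, "ax": -1, "ay": 1, "az": 0}
    - {"hand": 1, "tx": 6, "ty": -82, "tz": 4, "ax": -2, "ay": 1, "az": 0}
    - {"hand": 1, "tx": 6, "ty": -123, "tz": 6, "ax": -3, "ay": 1, "az": 0}
    - {"hand": 1, "tx": 6, "ty": -164, "tz": 8, "ax": -4, "ay": 1, "az": 0}
    - {"hand": 1, "tx": 6, "ty": -200, "tz": 10, "ax": -4.9, "ay": 1, "az": 0}
    - {"hand": 1, "tx": 6, "ty": -207, "tz": 10, "ax": -4.9, "ay": 1, "az": 0}
    - {"hand": 1, "tx": 30, "ty": -207, "tz": 10, "ax": -4.9, "ay": 1, "az": 0}
    - {"hand": 1, "tx": 30, "ty": -207, "tz": 10, "ax": -4.9, "ay": 1, "az": 0}

```text
t: 6.02
position: [488.0, 21.4, 83.1]
ee_rot: [-0.057, 0.707, 0.06, 0.702]
force: [-1.8, -0.7, -1.6]
opening: 85.5
```

```bash
python3 st.py 3;python3 - <<'E'
from h import *; from station import *
s=state();print(plan(s,[490,22,15],9.6));
c=read_camera("scene");H=hsv(c);P=cloud(c)
m=(H[...,0]>20)&(H[...,0]<32)&(H[...,1]>150)&(H[...,2]>60)
for b,ce,q in blobs(m,8): print(ce.round(1),q[4],np.median(P[b],0).round(1),ray(c,ce,53)[0,:2].round(1))
E
```

```text
t 6.12 pos [489.2  22.3  85.4] F [-0.66 -0.37 -0.33] T [ 0.01   0.009 -0.013] sd [0.84 0.23 0.89] [0.009 0.021 0.02 ] open 84.9
toolz yaw 9.62 pitch 0.21
(array([71.2, -0.8,  0.1]), array([ 0.06, -0.1 , -0.24]))
[377.9 140.2] 75 [243.7 335.3  49.3] [248.6 334.2]
[346.4 190.1] 76 [457.6 223.4  53.2] [457.1 223.8]
[277.4 195.2] 69 [493.7  21.5  53.6] [493.8  22.2]
[223.5 196.1] 83 [ 510.7 -133.4   53. ] [ 511.5 -133.6]
```

carry_out:
  increments:
    - {"hand": 1, "tx": 25, "ty": -0.5, "tz": 0.5, "ax": 0, "ay": 0, "az": 0}
    - {"hand": 1, "tx": 50, "ty": -0.5, "tz": 0.5, "ax": 0, "ay": 0, "az": 0}
    - {"hand": 1, "tx": 65, "ty": -0.5, "tz": 0.5, "ax": 0, "ay": 0, "az": 0}
    - {"hand": 1, "tx": 70, "ty": -0.5, "tz": 0.5, "ax": 0, "ay": 0, "az": 0}
    - {"hand": 1, "tx": 70, "ty": -0.5, "tz": 0.5, "ax": 0, "ay": 0, "az": 0}
    - {"hand": 1, "tx": 70, "ty": -0.5, "tz": 0.5, "ax": 0, "ay": 0, "az": 0}
    - {"hand": 1, "tx": 70, "ty": -0.5, "tz": 0.5, "ax": 0, "ay": 0, "az": 0}

```text
t: 6.8
position: [492.5, 22.6, 18.6]
ee_rot: [-0.059, 0.704, 0.061, 0.705]
force: [-0.4, -0.5, 1.0]
opening: 85.4
```

```bash
python3 st.py 3;python3 - <<'E'
from h import *; from station import *
s=state();print(plan(s,[490,22,15],9.6));
E
```

```text
t 6.9 pos [492.3  22.4  18.5] F [-0.63 -0.03  0.53] T [ 0.027 -0.006 -0.001] sd [0.28 0.35 0.33] [0.019 0.007 0.01 ] open 85.6
toolz yaw 9.69 pitch -0.15
(array([ 3.2, -0.1, -2.2]), array([ 0.09,  0.12, -0.19]))
```

Close enough, so I'll close and then lift.

carry_out:
  increments:
    - {"hand": 0.2, "tx": 0, "ty": 0, "tz": 0, "ax": 0, "ay": 0, "az": 0}
    - {"hand": 0.2, "tx": 0, "ty": 0, "tz": 0, "ax": 0, "ay": 0, "az": 0}
    - {"hand": 0.2, "tx": 0, "ty": 0, "tz": 0, "ax": 0, "ay": 0, "az": 0}
    - {"hand": 0.2, "tx": 0, "ty": 0, "tz": 0, "ax": 0, "ay": 0, "az": 0}
    - {"hand": 0.2, "tx": 0, "ty": 0, "tz": 0, "ax": 0, "ay": 0, "az": 0}
    - {"hand": 0.2, "tx": 0, "ty": 0, "tz": 0, "ax": 0, "ay": 0, "az": 0}
    - {"hand": 0.2, "tx": 0, "ty": 0, "tz": 0, "ax": 0, "ay": 0, "az": 0}
    - {"hand": 0.2, "tx": 0, "ty": 0, "tz": 0, "ax": 0, "ay": 0, "az": 0}

```text
t: 7.62
position: [492.1, 22.5, 18.4]
ee_rot: [-0.058, 0.704, 0.061, 0.705]
force: [-1.8, 0.5, 4.3]
opening: 25.6
```

carry_out:
  increments:
    - {"hand": 0.2, "tx": -3, "ty": 0, "tz": 0.4, "ax": 0, "ay": 1.3, "az": 0}
    - {"hand": 0.2, "tx": -6, "ty": 0, "tz": 0.8, "ax": 0, "ay": 2.6, "az": 0}
    - {"hand": 0.2, "tx": -9.5, "ty": 0, "tz": 1.2, "ax": 0, "ay": 4, "az": 0}
    - {"hand": 0.2, "tx": -9.5, "ty": 0, "tz": 1.2, "ax": 0, "ay": 4, "az": 0}
    - {"hand": 0.2, "tx": -9.5, "ty": 0, "tz": 1.2, "ax": 0, "ay": 4, "az": 0}
    - {"hand": 0.2, "tx": -9.5, "ty": 0, "tz": 1.2, "ax": 0, "ay": 4, "az": 0}
    - {"hand": 0.2, "tx": -9.5, "ty": 0, "tz": 1.2, "ax": 0, "ay": 4, "az": 0}
    - {"hand": 0.2, "tx": -9.5, "ty": 0, "tz": 1.2, "ax": 0, "ay": 4, "az": 0}

```text
t: 8.28
position: [493.1, 22.7, 27.6]
ee_rot: [-0.061, 0.728, 0.059, 0.68]
force: [1.8, -0.5, -4.5]
opening: 25.4
```

```bash
python3 st.py 10
```

```text
t 8.73 pos [493.1  22.6  27.8] F [ 2.04 -0.07 -4.59] T [-0.028 -0.421 -0.017] sd [0.6  0.37 0.5 ] [0.037 0.041 0.031] open 25.2
toolz yaw 9.71 pitch 3.91
```

B reads about 4.6 N, so it is full. I'll lower it and slide it in, correcting yaw and offset on the way.

carry_out:
  increments:
    - {"hand": 0.2, "tx": 3, "ty": 0, "tz": -0.2, "ax": 0, "ay": -1.3, "az": 0}
    - {"hand": 0.2, "tx": 6, "ty": 0, "tz": -0.3, "ax": 0, "ay": -2.6, "az": 0}
    - {"hand": 0.2, "tx": 9, "ty": 0, "tz": -0.4, "ax": 0, "ay": -3.9, "az": 0}
    - {"hand": 0.2, "tx": 9.3, "ty": 0, "tz": -0.4, "ax": 0, "ay": -4, "az": 0}
    - {"hand": 0.2, "tx": 9.3, "ty": 0, "tz": -0.4, "ax": 0, "ay": -4, "az": 0}
    - {"hand": 0.2, "tx": 9.3, "ty": 0, "tz": -0.4, "ax": 0, "ay": -4, "az": 0}

```text
t: 9.28
position: [491.6, 22.5, 18.6]
ee_rot: [-0.059, 0.705, 0.061, 0.704]
force: [0.0, -1.0, -2.9]
opening: 25.5
```

```bash
cat >> h.py <<'E'
D0=np.array([750,58.2]);DY=5.0
def d2w(x,y): a=np.radians(DY);return D0+[x*np.cos(a)-y*np.sin(a),x*np.sin(a)+y*np.cos(a)]
def w2d(p): a=np.radians(DY);q=np.asarray(p)[:2]-D0;return np.array([q[0]*np.cos(a)+q[1]*np.sin(a),-q[0]*np.sin(a)+q[1]*np.cos(a)])
E
python3 st.py
python3 - <<'E'
from h import *; from station import *
s=state();print(w2d(s["position"]))
for x,y,w in((-235,0,5),(-215,0,5)): print(plan(s,[*d2w(x,y),18.5],w));
E
```

```text
t 9.28 pos [491.6  22.5  18.6] F [ 0.05 -0.96 -2.93] T [-0.166  0.007 -0.028] sd [0. 0. 0.] [0. 0. 0.] open 25.5
toolz yaw 9.7 pitch 0.01
[-260.56303145  -13.07514735]
(array([ 0.1, 10.9, 26.5]), array([ 4.7 , -0.02, -0.2 ]))
(array([ 0.1,  9.3, 46.5]), array([ 4.7 , -0.02, -0.2 ]))
```

carry_out:
  increments:
    - {"hand": 0.2, "tx": 0.6, "ty": 2, "tz": 5, "ax": 0.8, "ay": 0, "az": 0}
    - {"hand": 0.2, "tx": 0.6, "ty": 5, "tz": 11, "ax": 1.8, "ay": 0, "az": 0}
    - {"hand": 0.2, "tx": 0.6, "ty": 8, "tz": 18, "ax": 2.8, "ay": 0, "az": 0}
    - {"hand": 0.2, "tx": 0.6, "ty": 10.5, "tz": 25, "ax": 3.8, "ay": 0, "az": 0}
    - {"hand": 0.2, "tx": 0.6, "ty": 10.5, "tz": 32, "ax": 4.7, "ay": 0, "az": 0}
    - {"hand": 0.2, "tx": 0.6, "ty": 10, "tz": 39, "ax": 4.7, "ay": 0, "az": 0}
    - {"hand": 0.2, "tx": 0.6, "ty": 9.5, "tz": 45, "ax": 4.7, "ay": 0, "az": 0}
    - {"hand": 0.2, "tx": 0.6, "ty": 9.5, "tz": 45, "ax": 4.7, "ay": 0, "az": 0}

```text
t: 9.95
position: [535.2, 39.6, 18.5]
ee_rot: [-0.03, 0.707, 0.032, 0.706]
force: [0.9, 0.3, -1.6]
opening: 25.4
```

```bash
python3 st.py 2
python3 - <<'E'
from h import *; from station import *
s=state();print(w2d(s["position"]))
for x,y,w in((-175,0,5),(-150,0,5)): print(plan(s,[*d2w(x,y),18],w));
c=read_camera("top");P=cloud(c);Z=P[...,2]
cv2.imwrite("pics/B1.png",np.hstack([cv2.resize(c["img"][75:205,180:280,::-1],None,fx=4,fy=4),cv2.resize(read_camera("scene")["img"][170:300,230:330,::-1],None,fx=4,fy=4)]))
E
```

```text
t 10.0 pos [535.2  39.6  18.4] F [ 0.78  0.27 -1.58] T [-0.092 -0.328  0.021] sd [0.16 0.08 0.07] [0.001 0.045 0.038] open 25.1
toolz yaw 5.01 pitch -0.02
[-2.15565157e+02  1.71950201e-01]
(array([ 0.5, -0.2, 40.6]), array([ 0.01,  0.06, -0.2 ]))
(array([ 0.5, -0.2, 65.6]), array([ 0.01,  0.06, -0.2 ]))
```

View pics/B1.png

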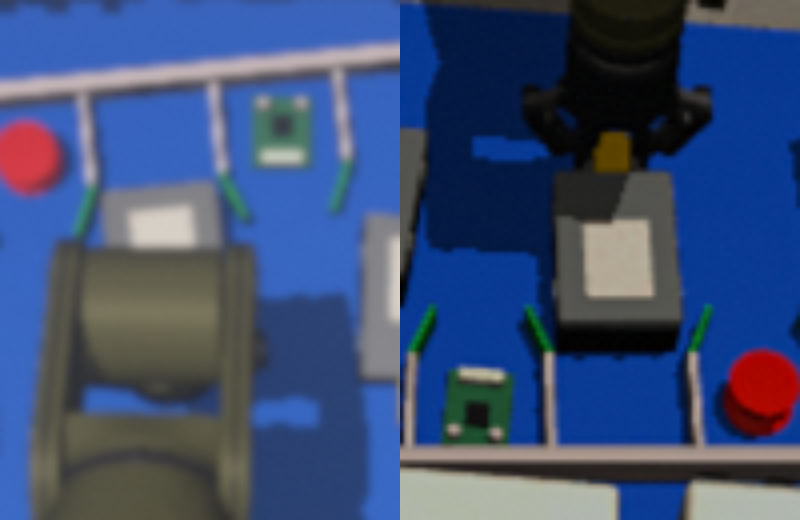

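The box nose has just entered the lead-ins, with guides at about x=548 and 692 in the right half. It looks slightly towards the board side, so I'll measure that in the same view.

Run:
```python
from h import *; from station import *
c=read_camera("scene");P=cloud(c);H=hsv(c)
q=np.stack([*w2d(P.reshape(-1,3).T[:2].T.T if 0 else np.zeros(2))]) if 0 else None
a=np.radians(DY);X=(P[...,0]-D0[0])*np.cos(a)+(P[...,1]-D0[1])*np.sin(a);Y=-(P[...,0]-D0[0])*np.sin(a)+(P[...,1]-D0[1])*np.cos(a);Z=P[...,2]
m=(Z>48)&(Z<60)&(abs(Y)<80)&(X>-190)&(X<-60)
for lo in range(-180,-75,15):
    k=m&(X>lo)&(X<lo+15)
    if k.sum()>10: print("lid",lo,Y[k].min().round(1),Y[k].max().round(1),((Y[k].min()+Y[k].max())/2).round(1))
print("nose max",np.percentile(X[m],98))
for sg in(1,-1):
    for lo in(-70,-50,-30):
        k=(Z>22)&(Z<34)&(abs(Y*sg-48)<15)&(X>lo)&(X<lo+20);print("guide",sg,lo,k.sum(),np.median(Y[k]) if k.any() else None, Z[k].mean() if k.any() else 0)
k=(Z>30)&(Z<45)&(abs(Y)<200)&(X>-20)&(X<30);print("stop",np.percentile(X[k],[2,10,50,90]))
```

```text
lid -180 -43.3 38.4 -2.4
lid -165 -43.5 40.3 -1.6
lid -150 -41.3 39.4 -1.0
lid -135 -41.5 40.2 -0.7
lid -120 -44.5 40.0 -2.2
lid -105 -42.4 39.2 -1.6
lid -90 -42.5 40.7 -0.9
nose max -82.0708564387762
guide 1 -70 14 48.8555658293689 28.874389259110508
guide 1 -50 20 47.99699662653401 28.465509745238002
guide 1 -30 18 47.711815830899 28.744555435743855
guide -1 -70 14 -48.88975107037139 28.152568168429184
guide -1 -50 15 -48.23717850800787 29.210640658359292
guide -1 -30 21 -48.5495187714658 28.676754201383908
stop [-3.63879046  0.54223998  6.38668041 11.49398528]
```

carry_out:
  increments:
    - {"hand": 0.2, "tx": 0.3, "ty": 1, "tz": 4, "ax": 0, "ay": 0, "az": 0}
    - {"hand": 0.2, "tx": 0.3, "ty": 1, "tz": 9, "ax": 0, "ay": 0, "az": 0}
    - {"hand": 0.2, "tx": 0.3, "ty": 1, "tz": 14, "ax": 0, "ay": 0, "az": 0}
    - {"hand": 0.2, "tx": 0.3, "ty": 1, "tz": 19, "ax": 0, "ay": 0, "az": 0}
    - {"hand": 0.2, "tx": 0.3, "ty": 1, "tz": 24, "ax": 0, "ay": 0, "az": 0}
    - {"hand": 0.2, "tx": 0.3, "ty": 1, "tz": 29, "ax": 0, "ay": 0, "az": 0}
    - {"hand": 0.2, "tx": 0.3, "ty": 1, "tz": 34, "ax": 0, "ay": 0, "az": 0}
    - {"hand": 0.2, "tx": 0.3, "ty": 1, "tz": 36, "ax": 0, "ay": 0, "az": 0}

```text
t: 10.87
position: [569.6, 43.5, 18.4]
ee_rot: [-0.03, 0.707, 0.032, 0.705]
force: [-9.5, 0.5, 7.3]
opening: 25.3
```

carry_out:
  increments:
    - {"hand": 0.2, "tx": 0.2, "ty": 0, "tz": 4, "ax": 0, "ay": 0, "az": 0}
    - {"hand": 0.2, "tx": 0.2, "ty": 0, "tz": 8, "ax": 0, "ay": 0, "az": 0}
    - {"hand": 0.2, "tx": 0.2, "ty": 0, "tz": 12, "ax": 0, "ay": 0, "az": 0}
    - {"hand": 0.2, "tx": 0.2, "ty": 0, "tz": 16, "ax": 0, "ay": 0, "az": 0}
    - {"hand": 0.2, "tx": 0.2, "ty": 0, "tz": 20, "ax": 0, "ay": 0, "az": 0}
    - {"hand": 0.2, "tx": 0.2, "ty": 0, "tz": 24, "ax": 0, "ay": 0, "az": 0}
    - {"hand": 0.2, "tx": 0.2, "ty": 0, "tz": 27, "ax": 0, "ay": 0, "az": 0}
    - {"hand": 0.2, "tx": 0.2, "ty": 0, "tz": 28, "ax": 0, "ay": 0, "az": 0}

```text
t: 11.53
position: [596.1, 45.7, 18.4]
ee_rot: [-0.03, 0.709, 0.032, 0.704]
force: [-8.2, -1.2, 7.3]
opening: 25.4
```

```bash
python3 st.py 2
python3 - <<'E'
from h import *; from station import *
s=state();print(w2d(s["position"]),plan(s,[*d2w(-135.5,0),18],5))
E
```

```text
t 11.58 pos [596.2  45.7  18.4] F [-6.58 -0.48  6.55] T [-0.22   0.655  0.013] sd [1.65 0.77 0.79] [0.043 0.182 0.012] open 25.0
toolz yaw 5.01 pitch 0.4
[-154.31759779    0.99955174] (array([ 0.3, -1. , 18.8]), array([ 0.01, -0.38, -0.19]))
```

carry_out:
  increments:
    - {"hand": 0.2, "tx": -0.4, "ty": -0.5, "tz": 2, "ax": 0, "ay": 0, "az": 0}
    - {"hand": 0.2, "tx": -0.4, "ty": -0.5, "tz": 4, "ax": 0, "ay": 0, "az": 0}
    - {"hand": 0.2, "tx": -0.4, "ty": -0.5, "tz": 6, "ax": 0, "ay": 0, "az": 0}
    - {"hand": 0.2, "tx": -0.4, "ty": -0.5, "tz": 8, "ax": 0, "ay": 0, "az": 0}
    - {"hand": 0.2, "tx": -0.4, "ty": -0.5, "tz": 10, "ax": 0, "ay": 0, "az": 0}
    - {"hand": 0.2, "tx": -0.4, "ty": -0.5, "tz": 12, "ax": 0, "ay": 0, "az": 0}
    - {"hand": 0.2, "tx": -0.4, "ty": -0.5, "tz": 13, "ax": 0, "ay": 0, "az": 0}
    - {"hand": 0.2, "tx": -0.4, "ty": -0.5, "tz": 13, "ax": 0, "ay": 0, "az": 0}

```text
t: 12.3
position: [607.8, 46.3, 18.5]
ee_rot: [-0.03, 0.71, 0.032, 0.703]
force: [-5.3, -0.5, 1.6]
opening: 25.3
```

carry_out:
  increments:
    - {"hand": 0.2, "tx": -0.2, "ty": 0, "tz": 1, "ax": 0, "ay": 0, "az": 0}
    - {"hand": 0.2, "tx": -0.2, "ty": 0, "tz": 1.5, "ax": 0, "ay": 0, "az": 0}
    - {"hand": 0.2, "tx": -0.2, "ty": 0, "tz": 2, "ax": 0, "ay": 0, "az": 0}
    - {"hand": 0.2, "tx": -0.2, "ty": 0, "tz": 2.5, "ax": 0, "ay": 0, "az": 0}
    - {"hand": 0.2, "tx": -0.2, "ty": 0, "tz": 3, "ax": 0, "ay": 0, "az": 0}

```text
t: 12.72
position: [609.8, 46.5, 18.5]
ee_rot: [-0.03, 0.711, 0.032, 0.702]
force: [-6.3, -0.4, 2.8]
opening: 25.0
```

```bash
python3 st.py 2
python3 - <<'E'
from h import *; from station import *
s=state();print(w2d(s["position"]),plan(s,[*d2w(-135.5,0),18],5))
E
```

```text
t 12.77 pos [609.9  46.5  18.5] F [-5.75 -0.47  2.31] T [-0.188  0.193 -0.016] sd [0.57 0.08 0.5 ] [0.029 0.008 0.004] open 25.2
toolz yaw 4.99 pitch 0.71
[-140.60980813    0.54777564] (array([ 0.4, -0.5,  5.1]), array([-0.01, -0.71, -0.2 ]))
```

carry_out:
  increments:
    - {"hand": 0.2, "tx": 0, "ty": 0, "tz": 1, "ax": 0, "ay": -0.4, "az": 0}
    - {"hand": 0.2, "tx": 0, "ty": 0, "tz": 1.5, "ax": 0, "ay": -0.4, "az": 0}
    - {"hand": 0.2, "tx": 0, "ty": 0, "tz": 2, "ax": 0, "ay": -0.4, "az": 0}
    - {"hand": 0.2, "tx": 0, "ty": 0, "tz": 2.5, "ax": 0, "ay": -0.4, "az": 0}
    - {"hand": 0.2, "tx": 0, "ty": 0, "tz": 3, "ax": 0, "ay": -0.4, "az": 0}
    - {"hand": 0.2, "tx": 0, "ty": 0, "tz": 3.5, "ax": 0, "ay": -0.4, "az": 0}

```text
t: 13.32
position: [612.0, 46.7, 18.4]
ee_rot: [-0.03, 0.71, 0.032, 0.703]
force: [-7.1, -0.9, 6.1]
opening: 25.2
```

carry_out:
  increments:
    - {"hand": 0.2, "tx": 0, "ty": 0, "tz": 1, "ax": 0, "ay": 0, "az": 0}
    - {"hand": 0.2, "tx": 0, "ty": 0, "tz": 1.5, "ax": 0, "ay": 0, "az": 0}
    - {"hand": 0.2, "tx": 0, "ty": 0, "tz": 2, "ax": 0, "ay": 0, "az": 0}
    - {"hand": 0.2, "tx": 0, "ty": 0, "tz": 2.5, "ax": 0, "ay": 0, "az": 0}

```text
t: 13.65
position: [613.5, 46.8, 18.4]
ee_rot: [-0.03, 0.711, 0.032, 0.702]
force: [-7.5, -0.0, 4.4]
opening: 25.2
```

carry_out:
  increments:
    - {"hand": 0.2, "tx": 0, "ty": 0, "tz": 1, "ax": 0, "ay": 0, "az": 0}
    - {"hand": 0.2, "tx": 0, "ty": 0, "tz": 1.5, "ax": 0, "ay": 0, "az": 0}
    - {"hand": 0.2, "tx": 0, "ty": 0, "tz": 2, "ax": 0, "ay": 0, "az": 0}

```text
t: 13.9
position: [614.4, 46.9, 18.4]
ee_rot: [-0.03, 0.712, 0.032, 0.701]
force: [-6.9, -1.0, 5.3]
opening: 25.2
```

carry_out:
  increments:
    - {"hand": 0.2, "tx": 0, "ty": 0, "tz": 1, "ax": 0, "ay": -0.3, "az": 0}
    - {"hand": 0.2, "tx": 0, "ty": 0, "tz": 1.5, "ax": 0, "ay": -0.3, "az": 0}
    - {"hand": 0.2, "tx": 0, "ty": 0, "tz": 2, "ax": 0, "ay": -0.3, "az": 0}
    - {"hand": 0.2, "tx": 0, "ty": 0, "tz": 2, "ax": 0, "ay": -0.3, "az": 0}

```text
t: 14.23
position: [615.0, 46.9, 18.4]
ee_rot: [-0.03, 0.711, 0.032, 0.702]
force: [-8.7, -1.2, 5.9]
opening: 25.3
```

```bash
python3 st.py 3
cat > nose.py <<'E'
from h import *; from station import *
import sys
y0=float(sys.argv[1]);c=read_camera("scene");P=cloud(c)
a=np.radians(DY);X=(P[...,0]-D0[0])*np.cos(a)+(P[...,1]-D0[1])*np.sin(a);Y=-(P[...,0]-D0[0])*np.sin(a)+(P[...,1]-D0[1])*np.cos(a)-y0;Z=P[...,2]
for lo in range(-240,10,15):
    k=(Z>47)&(Z<60)&(abs(Y)<70)&(X>lo)&(X<lo+15)
    if k.sum()>15 and np.ptp(Y[k])>75: print("lid",lo,Y[k].min().round(1),Y[k].max().round(1),((Y[k].min()+Y[k].max())/2).round(1))
e=[];r=[]
for yy in range(-30,31,6):
    k=(abs(Y-yy)<3)&(Z>47)&(Z<60)&(X>-200)&(X<20);e.append(X[k].max())
    k=(abs(Y-yy)<3)&(Z>30)&(Z<44)&(X>-12)&(X<30); r.append([X[k].min(),X[k].max()] if k.any() else [9e9,9e9])
print("lid front",np.round(e,1));print("rail",np.round(r,1).tolist())
s=state();print("tcp dock",w2d(s["position"]))
E
python3 nose.py 0
```

```text
t 14.33 pos [615.   46.9  18.4] F [-7.97 -0.75  5.89] T [-0.244  0.723  0.005] sd [0.5  0.51 0.28] [0.024 0.015 0.014] open 25.1
toolz yaw 5.0 pitch 0.74
lid -120 -42.0 40.2 -0.9
lid -105 -42.4 39.1 -1.6
lid -90 -42.7 40.6 -1.0
lid -75 -43.2 39.8 -1.7
lid -60 -43.1 40.9 -1.1
lid -45 -43.8 40.4 -1.7
lid -30 -44.0 39.5 -2.3
lid -15 -42.1 40.6 -0.7
lid front [ 0.5  0.8 -0.2 -1.4  0.2  0.7  0.2  0.9 -1.4 -0.1  0.4]
rail [[-3.2, 11.8], [-2.4, 12.3], [-1.0, 12.3], [-2.2, 11.8], [-2.0, 12.2], [-1.8, 12.7], [-2.8, 12.0], [-3.3, 11.8], [-2.1, 12.3], [-2.0, 11.9], [-1.9, 12.7]]
tcp dock [-135.46649335    0.53172357]
```

carry_out:
  increments:
    - {"hand": 0.2, "tx": -0.3, "ty": 0, "tz": 1, "ax": 0, "ay": -0.3, "az": 0}
    - {"hand": 0.2, "tx": -0.3, "ty": 0, "tz": 1.5, "ax": 0, "ay": -0.3, "az": 0}
    - {"hand": 0.2, "tx": -0.3, "ty": 0, "tz": 2, "ax": 0, "ay": -0.3, "az": 0}
    - {"hand": 0.2, "tx": -0.3, "ty": 0, "tz": 2.5, "ax": 0, "ay": -0.3, "az": 0}

```text
t: 14.77
position: [615.0, 47.0, 18.4]
ee_rot: [-0.03, 0.712, 0.032, 0.701]
force: [-12.6, -1.4, 8.7]
opening: 25.3
```

carry_out:
  increments:
    - {"hand": 0.2, "tx": -0.2, "ty": 0, "tz": 1, "ax": 0, "ay": 0, "az": 0}
    - {"hand": 0.2, "tx": -0.2, "ty": 0, "tz": 1.5, "ax": 0, "ay": 0, "az": 0}
    - {"hand": 0.2, "tx": -0.2, "ty": 0, "tz": 2, "ax": 0, "ay": 0, "az": 0}
    - {"hand": 0.2, "tx": -0.2, "ty": 0, "tz": 2.5, "ax": 0, "ay": 0, "az": 0}

```text
t: 15.1
position: [614.9, 47.0, 18.4]
ee_rot: [-0.03, 0.714, 0.032, 0.699]
force: [-14.5, -1.3, 9.4]
opening: 25.4
```

TCP x holds at 615.0 while the force climbs to 14 N, so B is home. I'll unload, release, rise and move to C.

carry_out:
  increments:
    - {"hand": 0.2, "tx": 0, "ty": 0, "tz": 0, "ax": 0, "ay": 0, "az": 0}
    - {"hand": 1, "tx": 0, "ty": 0, "tz": 0, "ax": 0, "ay": 0, "az": 0}
    - {"hand": 1, "tx": 0, "ty": 0, "tz": 0, "ax": 0, "ay": 0, "az": 0}
    - {"hand": 1, "tx": 0, "ty": 0, "tz": 0, "ax": 0, "ay": 0, "az": 0}
    - {"hand": 1, "tx": 0, "ty": 0, "tz": 0, "ax": 0, "ay": 0, "az": 0}
    - {"hand": 1, "tx": 0, "ty": 0, "tz": 0, "ax": 0, "ay": 0, "az": 0}
    - {"hand": 1, "tx": -35, "ty": 0, "tz": -1, "ax": 0, "ay": 0, "az": 0}
    - {"hand": 1, "tx": -70, "ty": 0, "tz": -4, "ax": 0, "ay": 0, "az": 0}

```text
t: 15.77
position: [610.1, 46.6, 86.0]
ee_rot: [-0.03, 0.716, 0.032, 0.696]
force: [0.9, 0.2, 1.2]
opening: 85.3
```

```bash
python3 st.py
python3 - <<'E'
from h import *; from station import *
s=state();print(plan(s,[509,-135,100],-2.4));
E
python3 nose.py 0
```

```text
t 15.77 pos [610.1  46.6  86. ] F [0.93 0.24 1.17] T [-0.031 -0.064 -0.025] sd [0. 0. 0.] [0. 0. 0.] open 85.3
toolz yaw 5.02 pitch 1.62
(array([ -11.4, -172. , -117. ]), array([ 7.41, -1.64, -0.15]))
lid -120 -42.0 40.3 -0.8
lid -105 -42.4 38.9 -1.7
lid -90 -42.8 40.7 -1.1
lid -75 -43.1 39.9 -1.6
lid -60 -43.3 40.4 -1.4
lid -45 -43.6 40.4 -1.6
lid -30 -43.8 39.6 -2.1
lid -15 -42.2 40.7 -0.7
lid front [-0.6 -0.3 -0.9  0.1 -0.8 -2.   0.9  0.7 -2.6 -0.2  0.2]
rail [[-2.6, 11.4], [-1.5, 10.9], [-2.1, 12.5], [-2.2, 11.2], [-2.0, 11.6], [-2.1, 12.3], [-2.5, 10.8], [-3.3, 11.7], [-2.0, 12.2], [-2.6, 12.1], [-1.5, 11.1]]
tcp dock [-1.34507347e+02  6.54894885e-02]
```

carry_out:
  increments:
    - {"hand": 1, "tx": -11, "ty": -33, "tz": -24, "ax": 1.5, "ay": -1.6, "az": 0}
    - {"hand": 1, "tx": -11, "ty": -66, "tz": -46, "ax": 3, "ay": -1.6, "az": 0}
    - {"hand": 1, "tx": -11, "ty": -99, "tz": -68, "ax": 4.5, "ay": -1.6, "az": 0}
    - {"hand": 1, "tx": -11, "ty": -132, "tz": -90, "ax": 6, "ay": -1.6, "az": 0}
    - {"hand": 1, "tx": -11, "ty": -165, "tz": -112, "ax": 7.4, "ay": -1.6, "az": 0}
    - {"hand": 1, "tx": -11, "ty": -172, "tz": -117, "ax": 7.4, "ay": -1.6, "az": 0}
    - {"hand": 1, "tx": -11, "ty": -172, "tz": -117, "ax": 7.4, "ay": -1.6, "az": 0}
    - {"hand": 1, "tx": -11, "ty": -172, "tz": -117, "ax": 7.4, "ay": -1.6, "az": 0}

```text
t: 16.48
position: [514.9, -135.2, 108.8]
ee_rot: [0.016, 0.701, -0.014, 0.713]
force: [-0.4, -1.0, -0.0]
opening: 85.3
```

```bash
python3 st.py 2
python3 - <<'E'
from h import *; from station import *
s=state();print(plan(s,[509,-135,16],-2.4));
E
```

```text
t 16.53 pos [ 515.2 -134.5  108.8] F [-0.03 -0.71 -0.07] T [-0.033  0.008 -0.026] sd [0.37 0.24 0.03] [0.034 0.003 0.042] open 85.5
toolz yaw -2.37 pitch -0.91
(array([92.6, -1.4, -7.8]), array([ 0.09,  0.9 , -0.18]))
```

carry_out:
  increments:
    - {"hand": 1, "tx": 20, "ty": -1, "tz": -9, "ax": 0, "ay": 0.9, "az": 0}
    - {"hand": 1, "tx": 45, "ty": -1, "tz": -9, "ax": 0, "ay": 0.9, "az": 0}
    - {"hand": 1, "tx": 70, "ty": -1, "tz": -9, "ax": 0, "ay": 0.9, "az": 0}
    - {"hand": 1, "tx": 85, "ty": -1, "tz": -9, "ax": 0, "ay": 0.9, "az": 0}
    - {"hand": 1, "tx": 92, "ty": -1, "tz": -9, "ax": 0, "ay": 0.9, "az": 0}
    - {"hand": 1, "tx": 92, "ty": -1, "tz": -9, "ax": 0, "ay": 0.9, "az": 0}
    - {"hand": 1, "tx": 92, "ty": -1, "tz": -9, "ax": 0, "ay": 0.9, "az": 0}
    - {"hand": 1, "tx": 92, "ty": -1, "tz": -9, "ax": 0, "ay": 0.9, "az": 0}

```text
t: 17.25
position: [508.8, -134.5, 17.5]
ee_rot: [0.015, 0.706, -0.013, 0.708]
force: [0.5, -1.0, 0.3]
opening: 85.3
```

carry_out:
  increments:
    - {"hand": 0.2, "tx": 0, "ty": 0, "tz": 0, "ax": 0, "ay": 0, "az": 0}
    - {"hand": 0.2, "tx": 0, "ty": 0, "tz": 0, "ax": 0, "ay": 0, "az": 0}
    - {"hand": 0.2, "tx": 0, "ty": 0, "tz": 0, "ax": 0, "ay": 0, "az": 0}
    - {"hand": 0.2, "tx": 0, "ty": 0, "tz": 0, "ax": 0, "ay": 0, "az": 0}
    - {"hand": 0.2, "tx": 0, "ty": 0, "tz": 0, "ax": 0, "ay": 0, "az": 0}
    - {"hand": 0.2, "tx": 0, "ty": 0, "tz": 0, "ax": 0, "ay": 0, "az": 0}
    - {"hand": 0.2, "tx": 0, "ty": 0, "tz": 0, "ax": 0, "ay": 0, "az": 0}
    - {"hand": 0.2, "tx": 0, "ty": 0, "tz": 0, "ax": 0, "ay": 0, "az": 0}

```text
t: 17.92
position: [509.0, -134.5, 18.1]
ee_rot: [0.015, 0.706, -0.013, 0.708]
force: [-1.4, 1.5, 5.4]
opening: 24.9
```

```bash
python3 st.py 2
```

```text
t 17.97 pos [ 509.  -134.5   18.1] F [-1.71  1.7   5.94] T [0.055 0.318 0.03 ] sd [0.34 0.24 0.58] [0.005 0.029 0.033] open 25.2
toolz yaw -2.25 pitch -0.1
```

carry_out:
  increments:
    - {"hand": 0.2, "tx": -3, "ty": 0, "tz": 0.4, "ax": 0, "ay": 1.3, "az": 0}
    - {"hand": 0.2, "tx": -6, "ty": 0, "tz": 0.8, "ax": 0, "ay": 2.6, "az": 0}
    - {"hand": 0.2, "tx": -9.5, "ty": 0, "tz": 1.2, "ax": 0, "ay": 4, "az": 0}
    - {"hand": 0.2, "tx": -9.5, "ty": 0, "tz": 1.2, "ax": 0, "ay": 4, "az": 0}
    - {"hand": 0.2, "tx": -9.5, "ty": 0, "tz": 1.2, "ax": 0, "ay": 4, "az": 0}
    - {"hand": 0.2, "tx": -9.5, "ty": 0, "tz": 1.2, "ax": 0, "ay": 4, "az": 0}
    - {"hand": 0.2, "tx": -9.5, "ty": 0, "tz": 1.2, "ax": 0, "ay": 4, "az": 0}
    - {"hand": 0.2, "tx": -9.5, "ty": 0, "tz": 1.2, "ax": 0, "ay": 4, "az": 0}

```text
t: 18.68
position: [510.2, -134.6, 27.3]
ee_rot: [0.015, 0.73, -0.013, 0.683]
force: [3.7, -0.2, -4.0]
opening: 25.3
```

```bash
python3 st.py 8
```

```text
t 19.03 pos [ 510.1 -134.6   27.5] F [ 2.53 -0.4  -3.88] T [-0.092 -0.562 -0.009] sd [0.63 0.41 0.24] [0.028 0.02  0.028] open 25.2
toolz yaw -2.25 pitch 3.91
```

C reads about 3.9 N, so it is also full. Same procedure as B.

carry_out:
  increments:
    - {"hand": 0.2, "tx": 3, "ty": 0, "tz": -0.2, "ax": 0, "ay": -1.3, "az": 0}
    - {"hand": 0.2, "tx": 6, "ty": 0, "tz": -0.3, "ax": 0, "ay": -2.6, "az": 0}
    - {"hand": 0.2, "tx": 9, "ty": 0, "tz": -0.4, "ax": 0, "ay": -3.9, "az": 0}
    - {"hand": 0.2, "tx": 9.8, "ty": 0, "tz": -0.4, "ax": 0, "ay": -4.1, "az": 0}
    - {"hand": 0.2, "tx": 9.8, "ty": 0, "tz": -0.4, "ax": 0, "ay": -4.1, "az": 0}
    - {"hand": 0.2, "tx": 9.8, "ty": 0, "tz": -0.4, "ax": 0, "ay": -4.1, "az": 0}

```text
t: 19.58
position: [508.8, -134.6, 18.1]
ee_rot: [0.015, 0.706, -0.013, 0.708]
force: [-0.6, 0.3, 0.9]
opening: 25.2
```

```bash
python3 st.py; python3 nose.py -190
python3 - <<'E'
from h import *; from station import *
s=state()
for x,y,w in((-237,-189.5,5),(-217,-189.5,5)): print(plan(s,[*d2w(x,y),18],w));
E
```

```text
t 19.58 pos [ 508.8 -134.6   18.1] F [-0.58  0.28  0.94] T [-0.112  0.079 -0.005] sd [0. 0. 0.] [0. 0. 0.] open 25.2
toolz yaw -2.24 pitch -0.12
lid -240 -27.4 56.2 14.4
lid -225 -29.0 53.8 12.4
lid -210 -31.4 53.8 11.2
lid -195 -32.7 51.4 9.3
lid -180 -35.0 49.1 7.1
lid -165 -36.7 46.8 5.0
lid -150 -38.6 44.5 2.9
lid -135 -40.4 42.1 0.8
lid front [-125.6 -123.8 -123.1 -123.5 -121.9 -121.7 -120.6 -118.9 -119.7 -119.1
 -117.8]
rail [[-0.6, 7.0], [1.1, 7.0], [0.8, 11.0], [-0.4, 9.9], [0.8, 9.6], [0.4, 8.9], [-0.5, 9.0], [0.2, 12.7], [-0.1, 11.2], [-0.2, 11.0], [0.5, 11.4]]
tcp dock [-257.08673741 -171.00828239]
(array([  0.1, -15.8,  22.3]), array([-7.24,  0.12, -0.14]))
(array([  0.1, -13.3,  42.1]), array([-7.24,  0.12, -0.14]))
```

carry_out:
  increments:
    - {"hand": 0.2, "tx": 0.1, "ty": -3, "tz": 4, "ax": -1.2, "ay": 0, "az": 0}
    - {"hand": 0.2, "tx": 0.1, "ty": -6, "tz": 8, "ax": -2.6, "ay": 0, "az": 0}
    - {"hand": 0.2, "tx": 0.1, "ty": -9, "tz": 12, "ax": -4, "ay": 0, "az": 0}
    - {"hand": 0.2, "tx": 0.1, "ty": -12, "tz": 16, "ax": -5.4, "ay": 0, "az": 0}
    - {"hand": 0.2, "tx": 0.1, "ty": -15, "tz": 20, "ax": -6.6, "ay": 0, "az": 0}
    - {"hand": 0.2, "tx": 0.1, "ty": -15.5, "tz": 25, "ax": -7.2, "ay": 0, "az": 0}
    - {"hand": 0.2, "tx": 0.1, "ty": -15, "tz": 29, "ax": -7.2, "ay": 0, "az": 0}
    - {"hand": 0.2, "tx": 0.1, "ty": -14.5, "tz": 33, "ax": -7.2, "ay": 0, "az": 0}

```text
t: 20.3
position: [539.9, -150.6, 18.1]
ee_rot: [-0.03, 0.707, 0.032, 0.706]
force: [-7.9, -0.5, 6.2]
opening: 25.6
```

```bash
python3 st.py; python3 nose.py -190
python3 - <<'E'
from h import *; from station import *
s=state()
for x,y,w in((-190,-189.5,5),(-137.5,-189.5,5)): print(plan(s,[*d2w(x,y),18],w));
E
```

```text
t 20.3 pos [ 539.9 -150.6   18.1] F [-7.93 -0.45  6.22] T [-0.295  0.731 -0.008] sd [0. 0. 0.] [0. 0. 0.] open 25.6
toolz yaw 5.0 pitch 0.14
lid -210 -42.8 40.2 -1.3
lid -195 -41.5 40.4 -0.6
lid -180 -43.7 40.7 -1.5
lid -165 -42.2 38.7 -1.8
lid -150 -43.2 39.0 -2.1
lid -135 -43.1 39.6 -1.7
lid -120 -41.7 39.9 -0.9
lid -105 -43.2 40.4 -1.4
lid front [-90.2 -90.  -91.4 -91.  -90.5 -90.3 -90.5 -91.1 -91.2 -89.8 -89.3]
rail [[-0.1, 7.7], [0.2, 6.7], [0.9, 9.0], [-0.8, 9.6], [0.6, 9.2], [1.1, 8.4], [0.3, 9.5], [-0.5, 11.7], [0.8, 12.0], [-0.5, 10.9], [-0.2, 11.0]]
tcp dock [-226.4397541  -189.71800764]
(array([ 0.1,  0.2, 36.4]), array([-0.02, -0.02, -0.15]))
(array([ 0.1,  0.2, 88.9]), array([-0.02, -0.02, -0.15]))
```

carry_out:
  increments:
    - {"hand": 0.2, "tx": -0.3, "ty": 0.8, "tz": 5, "ax": 0, "ay": 0, "az": 0}
    - {"hand": 0.2, "tx": -0.3, "ty": 0.8, "tz": 10, "ax": 0, "ay": 0, "az": 0}
    - {"hand": 0.2, "tx": -0.3, "ty": 0.8, "tz": 15, "ax": 0, "ay": 0, "az": 0}
    - {"hand": 0.2, "tx": -0.3, "ty": 0.8, "tz": 20, "ax": 0, "ay": 0, "az": 0}
    - {"hand": 0.2, "tx": -0.3, "ty": 0.8, "tz": 25, "ax": 0, "ay": 0, "az": 0}
    - {"hand": 0.2, "tx": -0.3, "ty": 0.8, "tz": 30, "ax": 0, "ay": 0, "az": 0}
    - {"hand": 0.2, "tx": -0.3, "ty": 0.8, "tz": 35, "ax": 0, "ay": 0, "az": 0}
    - {"hand": 0.2, "tx": -0.3, "ty": 0.8, "tz": 38, "ax": 0, "ay": 0, "az": 0}

```text
t: 21.02
position: [578.1, -146.4, 18.1]
ee_rot: [-0.03, 0.708, 0.032, 0.705]
force: [-6.7, -1.3, 4.0]
opening: 25.1
```

carry_out:
  increments:
    - {"hand": 0.2, "tx": -0.2, "ty": 0, "tz": 4, "ax": 0, "ay": -0.3, "az": 0}
    - {"hand": 0.2, "tx": -0.2, "ty": 0, "tz": 8, "ax": 0, "ay": -0.3, "az": 0}
    - {"hand": 0.2, "tx": -0.2, "ty": 0, "tz": 12, "ax": 0, "ay": -0.3, "az": 0}
    - {"hand": 0.2, "tx": -0.2, "ty": 0, "tz": 16, "ax": 0, "ay": -0.3, "az": 0}
    - {"hand": 0.2, "tx": -0.2, "ty": 0, "tz": 20, "ax": 0, "ay": -0.3, "az": 0}
    - {"hand": 0.2, "tx": -0.2, "ty": 0, "tz": 24, "ax": 0, "ay": -0.3, "az": 0}
    - {"hand": 0.2, "tx": -0.2, "ty": 0, "tz": 28, "ax": 0, "ay": -0.3, "az": 0}
    - {"hand": 0.2, "tx": -0.2, "ty": 0, "tz": 31, "ax": 0, "ay": -0.3, "az": 0}

```text
t: 21.68
position: [608.2, -143.9, 18.1]
ee_rot: [-0.03, 0.707, 0.032, 0.706]
force: [-6.4, -0.3, 4.1]
opening: 25.4
```

```bash
python3 st.py 2; python3 nose.py -190
```

```text
t 21.73 pos [ 608.8 -143.8   18.1] F [-5.2  -0.76  4.03] T [-0.386  0.553 -0.045] sd [1.17 0.48 0.11] [0.    0.183 0.014] open 25.4
toolz yaw 5.03 pitch -0.02
lid -150 -40.3 39.1 -0.6
lid -135 -42.2 39.5 -1.4
lid -120 -41.4 42.4 0.5
lid -105 -40.6 42.8 1.1
lid -90 -42.7 40.8 -0.9
lid -75 -41.2 41.1 -0.0
lid -60 -43.2 41.8 -0.7
lid -45 -41.6 41.7 0.1
lid -30 -40.6 39.9 -0.4
lid front [-20.3 -19.4 -22.4 -20.7 -21.  -21.2 -21.8 -20.6 -21.4 -21.3 -21. ]
rail [[0.1, 6.7], [1.7, 7.0], [1.2, 9.7], [-0.1, 10.7], [0.6, 10.2], [0.3, 9.9], [0.8, 8.2], [1.1, 10.9], [0.5, 11.5], [1.0, 10.8], [-0.0, 11.1]]
tcp dock [-158.24549252 -188.93006142]
```

About 20 mm left. I'll go slowly now.

carry_out:
  increments:
    - {"hand": 0.2, "tx": -0.1, "ty": 0, "tz": 2, "ax": 0, "ay": 0, "az": 0}
    - {"hand": 0.2, "tx": -0.1, "ty": 0, "tz": 4, "ax": 0, "ay": 0, "az": 0}
    - {"hand": 0.2, "tx": -0.1, "ty": 0, "tz": 6, "ax": 0, "ay": 0, "az": 0}
    - {"hand": 0.2, "tx": -0.1, "ty": 0, "tz": 8, "ax": 0, "ay": 0, "az": 0}
    - {"hand": 0.2, "tx": -0.1, "ty": 0, "tz": 10, "ax": 0, "ay": 0, "az": 0}
    - {"hand": 0.2, "tx": -0.1, "ty": 0, "tz": 12, "ax": 0, "ay": 0, "az": 0}
    - {"hand": 0.2, "tx": -0.1, "ty": 0, "tz": 14, "ax": 0, "ay": 0, "az": 0}
    - {"hand": 0.2, "tx": -0.1, "ty": 0, "tz": 15, "ax": 0, "ay": 0, "az": 0}

```text
t: 22.5
position: [623.0, -142.5, 18.1]
ee_rot: [-0.03, 0.707, 0.032, 0.706]
force: [-6.6, -1.0, 4.1]
opening: 25.4
```

carry_out:
  increments:
    - {"hand": 0.2, "tx": -0.1, "ty": 0, "tz": 1, "ax": 0, "ay": -0.3, "az": 0}
    - {"hand": 0.2, "tx": -0.1, "ty": 0, "tz": 1.5, "ax": 0, "ay": -0.3, "az": 0}
    - {"hand": 0.2, "tx": -0.1, "ty": 0, "tz": 2, "ax": 0, "ay": -0.3, "az": 0}
    - {"hand": 0.2, "tx": -0.1, "ty": 0, "tz": 2.5, "ax": 0, "ay": -0.3, "az": 0}
    - {"hand": 0.2, "tx": -0.1, "ty": 0, "tz": 3, "ax": 0, "ay": -0.3, "az": 0}

```text
t: 22.92
position: [624.8, -142.4, 18.1]
ee_rot: [-0.03, 0.706, 0.032, 0.707]
force: [-6.8, 0.1, 3.9]
opening: 25.3
```

carry_out:
  increments:
    - {"hand": 0.2, "tx": -0.1, "ty": 0, "tz": 1, "ax": 0, "ay": -0.2, "az": 0}
    - {"hand": 0.2, "tx": -0.1, "ty": 0, "tz": 1.5, "ax": 0, "ay": -0.2, "az": 0}
    - {"hand": 0.2, "tx": -0.1, "ty": 0, "tz": 2, "ax": 0, "ay": -0.2, "az": 0}
    - {"hand": 0.2, "tx": -0.1, "ty": 0, "tz": 2.5, "ax": 0, "ay": -0.2, "az": 0}
    - {"hand": 0.2, "tx": -0.1, "ty": 0, "tz": 3, "ax": 0, "ay": -0.2, "az": 0}

```text
t: 23.33
position: [626.6, -142.3, 18.1]
ee_rot: [-0.03, 0.706, 0.033, 0.707]
force: [-6.5, -0.5, 4.8]
opening: 25.7
```

carry_out:
  increments:
    - {"hand": 0.2, "tx": -0.1, "ty": 0, "tz": 1, "ax": 0, "ay": -0.2, "az": 0}
    - {"hand": 0.2, "tx": -0.1, "ty": 0, "tz": 1.5, "ax": 0, "ay": -0.2, "az": 0}
    - {"hand": 0.2, "tx": -0.1, "ty": 0, "tz": 2, "ax": 0, "ay": -0.2, "az": 0}
    - {"hand": 0.2, "tx": -0.1, "ty": 0, "tz": 2.5, "ax": 0, "ay": -0.2, "az": 0}

```text
t: 23.67
position: [627.9, -142.2, 18.1]
ee_rot: [-0.03, 0.706, 0.033, 0.707]
force: [-6.5, -0.5, 3.9]
opening: 25.2
```

carry_out:
  increments:
    - {"hand": 0.2, "tx": 0, "ty": 0, "tz": 1, "ax": 0, "ay": 0, "az": 0}
    - {"hand": 0.2, "tx": 0, "ty": 0, "tz": 1.5, "ax": 0, "ay": 0, "az": 0}
    - {"hand": 0.2, "tx": 0, "ty": 0, "tz": 2, "ax": 0, "ay": 0, "az": 0}
    - {"hand": 0.2, "tx": 0, "ty": 0, "tz": 2.5, "ax": 0, "ay": 0, "az": 0}

```text
t: 24.0
position: [629.4, -142.1, 18.1]
ee_rot: [-0.03, 0.707, 0.033, 0.706]
force: [-7.3, -0.6, 3.8]
opening: 25.2
```

carry_out:
  increments:
    - {"hand": 0.2, "tx": 0, "ty": 0, "tz": 1, "ax": 0, "ay": 0, "az": 0}
    - {"hand": 0.2, "tx": 0, "ty": 0, "tz": 1.5, "ax": 0, "ay": 0, "az": 0}
    - {"hand": 0.2, "tx": 0, "ty": 0, "tz": 2, "ax": 0, "ay": 0, "az": 0}
    - {"hand": 0.2, "tx": 0, "ty": 0, "tz": 2.5, "ax": 0, "ay": 0, "az": 0}

```text
t: 24.33
position: [629.9, -142.1, 18.1]
ee_rot: [-0.03, 0.708, 0.033, 0.704]
force: [-13.2, -0.2, 8.2]
opening: 25.3
```

carry_out:
  increments:
    - {"hand": 0.2, "tx": 0, "ty": 0, "tz": 1, "ax": 0, "ay": 0, "az": 0}
    - {"hand": 0.2, "tx": 0, "ty": 0, "tz": 1.5, "ax": 0, "ay": 0, "az": 0}
    - {"hand": 0.2, "tx": 0, "ty": 0, "tz": 2, "ax": 0, "ay": 0, "az": 0}
    - {"hand": 0.2, "tx": 0, "ty": 0, "tz": 2.5, "ax": 0, "ay": 0, "az": 0}

```text
t: 24.67
position: [629.8, -142.0, 18.1]
ee_rot: [-0.03, 0.711, 0.033, 0.702]
force: [-15.5, -0.2, 9.5]
opening: 25.7
```

```bash
python3 st.py 2; python3 nose.py -190
```

```text
t 24.72 pos [ 629.7 -142.    18.1] F [-15.23   0.03   9.59] T [-0.525  1.455 -0.008] sd [0.3 0.2 0.1] [0.022 0.078 0.013] open 25.2
toolz yaw 5.13 pitch 0.7
lid -120 -41.7 39.9 -0.9
lid -105 -40.6 40.5 -0.0
lid -90 -42.6 40.8 -0.9
lid -75 -41.2 41.1 -0.1
lid -60 -42.5 41.5 -0.5
lid -45 -42.1 41.9 -0.1
lid -30 -40.9 42.1 0.6
lid -15 -42.1 40.6 -0.7
lid front [ 0.5 -1.3 -0.4 -0.9 -0.3 -0.2  0.2  0.1 -1.5  0.1 -0.2]
rail [[-1.9, 7.8], [-2.4, 7.8], [-1.8, 9.1], [-2.1, 9.4], [-2.7, 9.8], [-1.7, 9.8], [-2.4, 9.3], [-1.8, 11.8], [-3.6, 11.2], [-3.1, 10.5], [-2.3, 12.5]]
tcp dock [-137.22008451 -188.99137334]
```

C is home: it holds at 629.8 while the force reaches 15 N. I'll release, rise and check everything.

carry_out:
  increments:
    - {"hand": 0.2, "tx": 0, "ty": 0, "tz": 0, "ax": 0, "ay": 0, "az": 0}
    - {"hand": 1, "tx": 0, "ty": 0, "tz": 0, "ax": 0, "ay": 0, "az": 0}
    - {"hand": 1, "tx": 0, "ty": 0, "tz": 0, "ax": 0, "ay": 0, "az": 0}
    - {"hand": 1, "tx": 0, "ty": 0, "tz": 0, "ax": 0, "ay": 0, "az": 0}
    - {"hand": 1, "tx": 0, "ty": 0, "tz": 0, "ax": 0, "ay": 0, "az": 0}
    - {"hand": 1, "tx": 0, "ty": 0, "tz": 0, "ax": 0, "ay": 0, "az": 0}
    - {"hand": 1, "tx": -35, "ty": 0, "tz": -1, "ax": 0, "ay": 0, "az": 0}
    - {"hand": 1, "tx": -70, "ty": 0, "tz": -4, "ax": 0, "ay": 0, "az": 0}

```text
t: 25.48
position: [624.4, -141.8, 85.4]
ee_rot: [-0.029, 0.713, 0.034, 0.7]
force: [1.2, -0.7, 0.2]
opening: 85.7
```

carry_out:
  increments:
    - {"hand": 1, "tx": -40, "ty": 0, "tz": -20, "ax": 0, "ay": 0, "az": 0}
    - {"hand": 1, "tx": -80, "ty": 0, "tz": -40, "ax": 0, "ay": 0, "az": 0}
    - {"hand": 1, "tx": -110, "ty": 0, "tz": -75, "ax": 0, "ay": 0, "az": 0}
    - {"hand": 1, "tx": -110, "ty": 0, "tz": -110, "ax": 0, "ay": 0, "az": 0}
    - {"hand": 1, "tx": -110, "ty": 0, "tz": -120, "ax": 0, "ay": 0, "az": 0}
    - {"hand": 1, "tx": -110, "ty": 0, "tz": -120, "ax": 0, "ay": 0, "az": 0}
    - {"hand": 1, "tx": -110, "ty": 0, "tz": -120, "ax": 0, "ay": 0, "az": 0}

```text
t: 26.07
position: [506.9, -153.2, 197.3]
ee_rot: [-0.029, 0.713, 0.034, 0.7]
force: [-0.0, 1.0, 0.8]
opening: 85.2
```

```bash
python3 st.py 3; for y in 0 -190; do python3 nose.py $y; done
python3 - <<'E'
from h import *; from station import *
c=read_camera("scene");H=hsv(c);P=cloud(c)
m=(H[...,0]>20)&(H[...,0]<32)&(H[...,1]>150)&(H[...,2]>60)
for b,ce,q in blobs(m,8): print(ce.round(1),q[4],np.median(P[b],0).round(1))
cv2.imwrite("pics/end.png",cv2.resize(c["img"][130:310,70:460,::-1],None,fx=2,fy=2))
E
```

```text
t 26.17 pos [ 507.5 -153.1  196.6] F [ 0.03  0.12 -0.1 ] T [ 0.017 -0.02   0.   ] sd [0.18 0.62 0.65] [0.038 0.012 0.015] open 85.4
toolz yaw 5.16 pitch 1.1
lid -120 -42.0 39.5 -1.3
lid -105 -42.3 39.1 -1.6
lid -90 -42.8 41.2 -0.8
lid -75 -43.1 39.8 -1.6
lid -60 -43.1 41.0 -1.1
lid -45 -41.3 40.8 -0.2
lid -30 -43.8 39.2 -2.3
lid -15 -42.1 40.7 -0.7
lid front [-1.1  0.5  1.2 -1.5 -0.2 -0.2 -1.4 -1.5 -0.8 -0.9 -0.4]
rail [[-2.4, 11.7], [-2.1, 11.6], [-2.7, 11.9], [-3.5, 11.7], [-2.6, 10.3], [-2.8, 11.8], [-2.6, 11.6], [-2.3, 11.6], [-2.9, 11.6], [-2.2, 11.2], [-2.5, 12.3]]
tcp dock [-259.85849932 -189.3131101 ]
lid -120 -41.8 39.9 -1.0
lid -105 -40.3 40.5 0.1
lid -90 -42.5 40.8 -0.9
lid -75 -40.8 41.2 0.2
lid -60 -42.7 41.6 -0.5
lid -45 -41.7 41.9 0.1
lid -30 -43.1 42.2 -0.4
lid -15 -42.2 40.3 -0.9
lid front [-0.2 -1.4 -1.  -1.5 -0.3 -0.1  0.3 -0.1  0.   0.1 -0.5]
rail [[-2.7, 7.5], [-2.3, 6.5], [-2.0, 9.2], [-2.0, 8.7], [-2.1, 9.9], [-2.6, 9.0], [-2.4, 9.0], [-3.3, 11.4], [-3.8, 11.8], [-3.5, 11.3], [-2.8, 11.0]]
tcp dock [-259.89928541 -189.3127102 ]
[377.9 140.2] 75 [243.1 335.3  49.3]
[346.4 190.3] 73 [457.6 223.6  53.6]
[215.  232.4] 94 [ 633.3 -141.2   53.4]
[284.  232.6] 89 [617.5  46.4  53. ]
```

View pics/end.png

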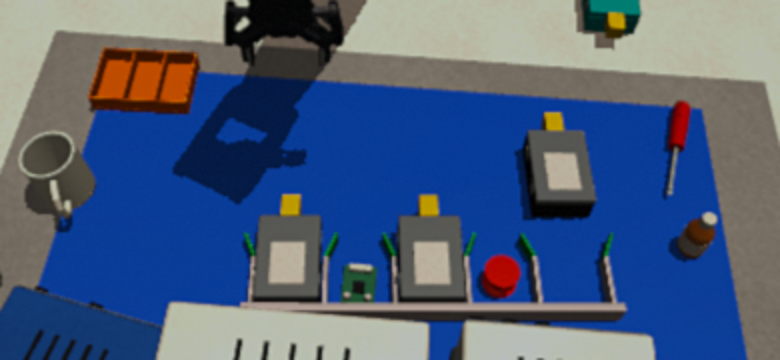

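C (crop 288,255) and B (430,255) sit flush against the stop. A (560,170) stands where it began, the other things look undisturbed, and the arm is clear.

```bash
python3 -c "
from station import *
print(finish_job())"
```

```text
the job is handed in; nothing more can be done
None
```

I handed the job in at about 26 s, with the two full boxes (B and C) home in their bays and the empty one (A) left where it started. `finish_job()` gives no verdict.

- **Weighing:** I raised each box's heel end about 8 mm (roughly 4°) with its nose on the mat. The grip carried about 1.2 N on A, 4.6 N on B and 3.9 N on C.
- **Docking:** I slid B and C in slowly until they stopped moving as the push rose to about 15 N, half the 30 N limit. In the last picture their noses read within about 1.5 mm of the stop. They are within about 2 mm of the bay centre lines.
- **Leaving the rest alone:** A's grip is within about 1 mm of its starting position. The other things look undisturbed by eye; I did not measure them again. The gripper is open and clear.

Nothing failed. One check disagreed slightly: the camera put B about 1.3 mm right of its bay centre while the arm's own position put it about 0.5 mm left. Both are well inside the 12 mm limit.

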